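# Lock a power-supply module into the repair fixture

## Task

Draw the orange spacer strip out sideways from under the green power-supply module, without lifting or tipping the module, so that the module settles onto the blue base, and leave the strip on the bench. Then push the red-headed locking pin fully home through the module's lug, and after that flip the sprung brass ring over the pin's end so that it snaps down. Leave the other things on the bench where they are.

Things in the scene. Friction and masses are not known exactly. Their poses are not given: they have to be found in the camera images.
- fixture: Blue repair fixture, fixed to the bench. Base 200 (x) x 130 (y) x 10 mm thick; origin: centre of its underside. Two blue ears (36 mm wide in x, tops 83 mm up) stand at x=-60 mm, y -34 to -14 and +14 to +26 mm; the pin runs through them along y, 65 mm up. Steel stops up to 32 mm high hold the module with 2 mm play; the +y side is open from x=-23 to +63 mm: there the spacer comes out.
- module: Power-supply module, loose, about 0.65 kg: aluminium plate 110 x 110 x 8 mm with a green circuit board, parts up to 60 mm high, and a lug towards -x. Origin: centre of the plate's underside, at about (20, 0, 17) mm in the fixture's frame while on the spacer, (20, 0, 10) mm when settled on the base. Axes as the fixture's.
- spacer: Orange plastic strip, loose, 60 g, 44 mm (x) x 165 mm (y) x 7 mm, under the module on the fixture's base, sticking out to +y. Origin: centre of its underside. It slides out along the fixture's +y, taking 5 to 10 N; clear of the module once drawn about 110 mm (130 mm is safe). Past the base's edge the tab end may sink 10 mm to the bench.
- pin_head (a point): Centre of the outer flat face of the pin's red round head (30 mm diameter, 8 mm thick), 65 mm above the bench, looking to the fixture's -y. Push it along the fixture's +y. Pin home: the face is 42 mm to -y of the fixture's origin. It lies at fixture x=-60 mm.
- pin_tip (a point): Far end of the steel pin (10 mm diameter, 86 mm from the head's outer face to the tip). Pin home: 44 mm to +y of the fixture's origin.
- pin (a joint): Slide of the pin along the fixture's +y, m. 0 = drawn fully back; 0.076 = home, head against the ear (stop). It moves with about 3 N of friction and stays where it is left.
- ring (a joint): Swing of the brass ring, rad. 0 = open: the ring leans away from the pin, to -y, 25 degrees above level. It grows as the ring goes up and over to +y; 1.13 = straight up; 2.75 = flipped: its bar beyond and just below the pin's end (stop). An over-centre spring holds it at either stop and snaps it on by itself from about 1.3; about 5 N pushed level on the bar starts it.
- ring_bar (a point): Middle of the ring's cross bar: 8 mm thick, 48 mm long along the fixture's x, 94 mm from the hinge. The two side bars stand 60 mm apart (clear), so fingers fit between them to push the pin's head while the ring is open.
- meter: Bystander: yellow multimeter 75 x 150 x 36 mm, lying at the right; origin centre of underside.
- screwdriver: Bystander: screwdriver with red handle, 190 mm, lying behind the fixture along its y.
- flux_jar: Bystander: jar, 52 mm diameter, 50 mm tall, behind the fixture's right; origin centre of underside.
- solder_spool: Bystander: metal spool, 56 mm diameter, 50 mm tall, in front of the fixture (robot's side); origin centre of underside.
- capacitor: Bystander: black capacitor standing upright, 35 mm diameter, 60 mm tall, behind the way along which the spacer comes out (90 mm or more from its centre line); origin centre of underside.
- remote: Bystander: black remote control 45 x 140 x 16 mm, front left of the fixture; origin centre of underside.
- lug_hole (a point): Centre of the 16 mm square hole, along y, through the module's aluminium lug (36 x 22 mm, 73 mm high), which stands between the fixture's ears, 80 mm to -x of the module's origin, 55 mm up. With the spacer in, the hole is 7 mm above the pin's line and the lug blocks the pin; with the module settled it lines up.
- spacer_tab (a point): On the spacer's upright tab: middle of the tab's face that looks to the module (-y), 62.5 mm to +y of the spacer's origin, 25 mm above its underside. Tab 36 mm (x) x 12 mm (y), top 43 mm above the strip's underside. 36 to 51 mm clear between it and the module: fingers fit behind it to push it to +y, or it can be gripped.
- ring_hinge (a point): The ring's hinge: middle of the pin's head, 4 mm inside its outer face, 65 mm above the bench; axis along the fixture's x. It moves with the pin. If the ring is flipped with the pin not home, its bar strikes an ear of the fixture.
There are look-alikes about, which are no part of the job. What is shaped like the module but purple or turquoise is not meant.

How it is judged:
By the outcome, as a careful person would: the job done as asked, in the order asked, and still so for the second after the job is handed in, with the robot touching nothing.
It also fails if it takes over 59 s, if anything falls off the work surface, if the arm or the gripper's body presses on something with over 40 N, if the wrist force passes 120 N, or if a joint passes its speed limit or range.

## Robot

A 7-joint arm with a two-finger parallel gripper is mounted at the origin on the work surface. World frame = base frame: x ahead of the robot, y to its left, z up, the work surface at z = 0. Lengths are in m, angles in rad, forces in N, time in s.
With the tool pointing down it reaches from about 0.4 to 0.85 m from the base axis. Payload 6.9 kg.
Tool frame: the origin (TCP) lies midway between the tips of the shut fingers; the grasp point (between the pads) lies behind it (ctrl.pinch_z is the z of the grasp point in the tool frame, in m); z points along the fingers, y is the line along which they close (so a half turn about z gives the same grasp; the last joint's range is limited). The gripper opens to 85 mm and grips with 20 to 120 N. Pads are 22 mm wide; open, the fingers measure 114 mm over their backs; the gripper's body (76 mm by 85 mm) begins 54 mm behind the grasp point. The pads swing forward as they close: fully open they stand 13 mm farther back than shut.
Start: joints at [1.244, 0.507, -0.238, 1.5, 0.126, 1.149, -0.155], TCP at [0.262, -0.567, 0.231] pointing down, gripper open.
Joint ranges: [-3.08, 3.08], [-0.24, 2.05], [-1.43, 1.35], [0, 2.5], [-1.52, 4.66], [0.17, 1.96], [-2.89, 2.89]. Speed limits (rad/s): [2.39, 2.39, 3.14, 3.14, 3.14, 3.14, 3.14].

## Interface

Orientations are given as a unit quaternion [w, x, y, z].
In Python, from station import ctrl, get_state, vision, ticket, models gives the robot as it stands. Calls block until the motion is done:
- ctrl.movep(position, orientation): joint-space move of the TCP to a pose.
- ctrl.movel(position, frame=None, max_speed=0.15): straight line of the TCP; frame=None keeps the orientation; max_speed is the mean speed in m/s.
- ctrl.set_joints(angles): joint-space move.
- ctrl.ungrasp() and ctrl.close_gripper(force=None): open the fingers fully, or close them until they stop; force is the grip in N (None keeps the last).
- ctrl.pause(seconds).
- ctrl.ik(position, orientation): joint angles nearest the present ones, or None.
- get_state(): the state.
- vision.grab_frame(name): name is "scene" or "side" or "wrist"; returns (picture, depth): 400x640x3 uint8, blue, green, red; 400x640 float32, m along the optical axis (not along the pixel's ray), 0 where there is no reading.
- vision.camera_info(name): a dict with "mtx" (3x3 intrinsics, pixels), "R" (3x3) and "t" (3): a world point X has camera coordinates R X + t; the wrist camera has in their place "hand_eye" (4x4, takes a point from camera to tool coordinates, whose origin is the TCP and whose axes are the flange's). Camera axes: x right, y down, z forward; pixel columns grow to the right and rows downward; lengths in m; the calibration is good to about 2 mm. A picture is of the moment at which its call begins: read the wrist's pose just before it. camera_info takes no time and is no camera call.
A pose or a line that the arm cannot do raises ctrl.Unreachable and nothing moves.
- ticket.close_job(): hands the job in; it is judged then, once.
Trained networks look in the newest picture that a camera, given by its name, has taken for a name from the list of things; names that differ only in an ending like _2 or _b are one class to them, and where a whole thing is asked for, a point or a joint stands for the part that bears it (a point fixed in the world has none). Each returns a list of dicts, best first, with "p" (0 to 1); they miss things now and then, are a little off and sometimes report something else, mostly with a low value. They report only what shows in the picture. A call takes as long as a camera call. They do not tell look-alikes from the thing itself.
- models.recognise(camera, target): "point" ([column, row] in pixels, amid what is visible of it).
- models.masks_of(camera, target): "mask" (400x640 bool, what is visible of it) and "point" ([column, row] in pixels, amid what is visible of it).
The state is a dict: "time": time; "qpos": joint angles; "qd": joint speeds; "tau": joint torques, N m; "tcp_pos": TCP position; "eef_rot": TCP orientation; "contact_force": force on the tool from outside, world axes, zero at the start; "wrist_torque": the same for the moment, N m; "width": finger opening in m; "gripper_force": force on a finger pad.
Only numpy, scipy, OpenCV 4.12 (cv2) and the standard library are available. Lean on these libraries where they do the work, as an engineer would, in place of code of your own. Each camera call takes 0.05 s, during which the arm holds its last target. There are 200 camera calls.

## Working session

There is one attempt and no reset: what is moved stays moved. The work goes in short steps, each a Python script; the robot and the scene stay as the last script left them, time stands still between calls to the robot, and variables do not carry over. Pictures are saved under pics/ and viewed, at most 10 in all, crops included, and the job is handed in when it is done.

```bash
ls; mkdir -p pics
cat > h.py <<'E'
import numpy as np, cv2
from station import ctrl, get_state, vision, ticket, models
def world(cam,uv,d):
    i=vision.camera_info(cam);c=np.linalg.inv(i["mtx"])@np.array([uv[0],uv[1],1.])*d
    return np.array(i["R"]).T@(c-np.array(i["t"]).ravel())
def cloud(cam,depth,mask):
    v,u=np.nonzero(mask&(depth>0));d=depth[v,u]
    i=vision.camera_info(cam);c=np.linalg.inv(i["mtx"])@np.vstack([u*d,v*d,d])
    return (np.array(i["R"]).T@(c-np.array(i["t"]).reshape(3,1))).T
E
python3 - <<'E'
from h import *
for cam in("scene","side"):
    im,d=vision.grab_frame(cam);cv2.imwrite(f"pics/{cam}0.png",im);np.save(f"pics/{cam}0.npy",d)
    for t in("fixture","module","spacer","spacer_tab","pin_head","pin_tip","ring_bar","lug_hole","ring_hinge","solder_spool","capacitor","remote","meter","flux_jar","screwdriver"):
        for r in models.recognise(cam,t)[:3]:
            p=r["point"];z=d[int(p[1]),int(p[0])]
            print(cam,t,round(r["p"],2),np.round(p),np.round(world(cam,p,z),3) if z>0 else None)
print(get_state()["time"],ctrl.pinch_z)
E
```

```text
pics
scene fixture 0.67 [311. 218.] [ 0.519 -0.025  0.029]
scene module 0.86 [322. 224.] [ 0.593 -0.05   0.079]
scene module 0.56 [333. 140.] [0.31  0.295 0.054]
scene module 0.55 [442. 172.] [0.678 0.482 0.011]
scene spacer 0.8 [355. 214.] [0.603 0.091 0.023]
scene spacer 0.58 [347. 259.] [ 0.711 -0.066  0.028]
scene spacer_tab 0.54 [353. 217.] [0.603 0.082 0.014]
scene spacer_tab 0.22 [283. 212.] [ 0.469 -0.1    0.071]
scene pin_head 0.87 [281. 214.] [ 0.417 -0.066 -0.001]
scene pin_head 0.63 [354. 213.] [0.597 0.094 0.021]
scene pin_tip 0.59 [282. 213.] [ 0.468 -0.101  0.071]
scene ring_bar 0.45 [261. 217.] [ 0.378 -0.117 -0.004]
scene lug_hole 0.86 [439. 166.] [0.66  0.49  0.021]
scene lug_hole 0.83 [331. 138.] [0.259 0.339 0.01 ]
scene lug_hole 0.7 [324. 223.] [ 0.595 -0.043  0.077]
scene ring_hinge 0.87 [274. 206.] [ 0.376 -0.061  0.004]
scene solder_spool 0.63 [311. 187.] [0.431 0.06  0.051]
scene solder_spool 0.36 [323. 222.] [ 0.567 -0.022  0.045]
scene capacitor 0.73 [390. 219.] [0.716 0.129 0.057]
scene remote 0.57 [345. 183.] [0.477 0.184 0.019]
scene meter 0.84 [253. 323
[... 864 characters left out ...]
hinge 0.76 [346. 181.] [ 0.538 -0.198 -0.002]
side solder_spool 0.92 [337. 239.] [0.406 0.096 0.05 ]
side solder_spool 0.21 [311. 174.] [ 0.617 -0.107  0.051]
side capacitor 0.55 [236. 214.] [0.692 0.161 0.053]
side remote 0.91 [293. 269.] [0.463 0.217 0.016]
side remote 0.6 [338. 144.] [ 0.649 -0.333  0.034]
side meter 0.98 [336. 140.] [ 0.663 -0.347  0.038]
side meter 0.73 [350. 185.] [ 0.471 -0.091  0.08 ]
side meter 0.51 [279. 183.] [ 0.698 -0.049  0.022]
side flux_jar 0.56 [311. 176.] [ 0.618 -0.112  0.04 ]
side screwdriver 0.59 [277. 184.] [ 0.697 -0.04   0.025]
side screwdriver 0.57 [349. 186.] [ 0.476 -0.093  0.072]
side screwdriver 0.42 [337. 142.] [ 0.655 -0.339  0.038]
1.6 -0.0187
```

Run:
```python
import cv2
a=cv2.imread("pics/scene0.png")[120:340,200:460];b=cv2.imread("pics/side0.png")[120:340,180:440]
cv2.imwrite("pics/c0.png",cv2.resize(a,None,fx=2.7,fy=2.7,interpolation=cv2.INTER_CUBIC))
cv2.imwrite("pics/c1.png",cv2.resize(b,None,fx=2.7,fy=2.7,interpolation=cv2.INTER_CUBIC))
```

```text
(no output)
```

View pics/c0.png

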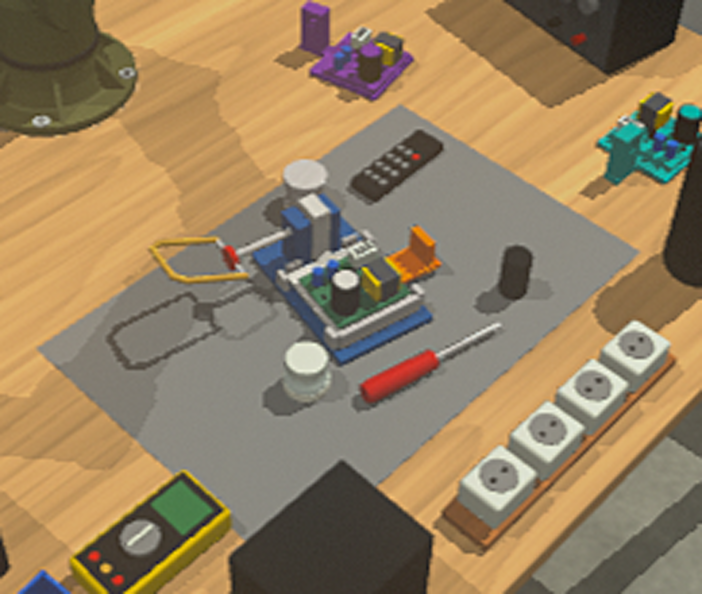

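View pics/c1.png

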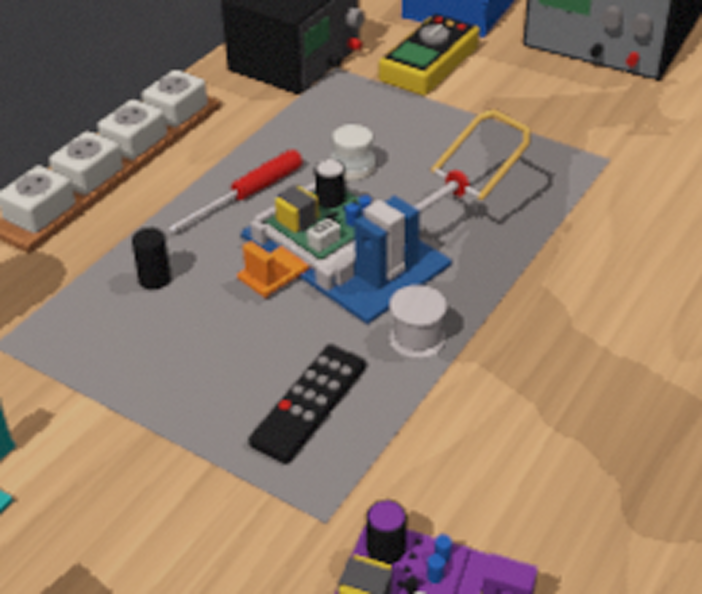

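The green module is at scene px (322,224). The look-alikes are the purple one at (333,140) and the turquoise one at (442,172). The orange tab is at scene (355,214), the red head at (286,215), and the ring at (270,217), open. Next I'll fit the fixture frame from the coloured clouds.

```bash
cat > fit.py <<'E'
from h import *
def colors(im):
    h=cv2.cvtColor(im,cv2.COLOR_BGR2HSV);H,S,V=[h[...,k].astype(int) for k in range(3)]
    return dict(blue=(abs(H-110)<12)&(S>120),orange=(abs(H-13)<5)&(S>170),red=((H<5)|(H>174))&(S>160),brass=(abs(H-21)<6)&(S>120))
E
python3 - <<'E'
from fit import *
C={}
for cam in("scene","side"):
    im=cv2.imread(f"pics/{cam}0.png");d=np.load(f"pics/{cam}0.npy")
    for k,m in colors(im).items():
        p=cloud(cam,d,m);p=p[(p[:,0]>.3)&(p[:,0]<.72)&(abs(p[:,1]+.02)<.25)&(p[:,2]<.13)]
        C.setdefault(k,[]).append(p);z=p[:,2]
        print(cam,k,len(p),"med",np.round(np.median(p,0),3),"z pct",np.round(np.percentile(z,[5,25,50,75,95]),3))
    def show(n,p):print("  ",n,len(p),np.round(p.mean(0),4) if len(p) else "",np.round(cv2.minAreaRect(p[:,:2].astype(np.float32)*1000),1) if 0 else (cv2.minAreaRect(p[:,:2].astype(np.float32)*1000) if len(p)>3 else ""))
    b=C["blue"][-1];show("eartop",b[(b[:,2]>.078)&(b[:,2]<.09)]);show("base",b[(b[:,2]>.005)&(b[:,2]<.015)])
    o=C["orange"][-1];show("tabtop",o[(o[:,2]>.047)&(o[:,2]<.06)])
    r=C["red"][-1];show("head",r[(r[:,2]>.045)&(r[:,2]<.085)&(r[:,0]<.52)])
    y=C["brass"][-1];y=y[(y[:,2]>.055)&(y[:,0]<.52)&(y[:,1]<-.08)];show("ring",y);show("bar",y[y[:,2]>.095])
E
```

```text
scene blue 278 med [ 0.563 -0.017  0.012] z pct [0.007 0.01  0.012 0.051 0.085]
scene orange 174 med [0.607 0.086 0.019] z pct [0.013 0.017 0.019 0.037 0.054]
scene red 208 med [ 0.708 -0.068  0.024] z pct [0.016 0.02  0.024 0.027 0.076]
scene brass 2463 med [ 0.342 -0.054  0.002] z pct [-0.003 -0.001  0.002  0.004  0.081]
   eartop 50 [ 4.993e-01 -2.000e-04  8.340e-02] ((499.2320251464844, 8.042312622070312), (59.01993179321289, 34.96897506713867), 80.63848876953125)
   base 196 [ 0.5926 -0.0167  0.0106] ((561.641357421875, -2.3856658935546875), (127.69329833984375, 200.48155212402344), 77.22225952148438)
   tabtop 28 [0.6061 0.0935 0.0533] ((602.72021484375, 93.35224151611328), (14.14432430267334, 35.266902923583984), 77.63771057128906)
   head 16 [ 0.4819 -0.1009  0.0773] ((482.80096435546875, -100.79396057128906), (7.9476399421691895, 21.551971435546875), 70.55449676513672)
   ring 160 [ 0.4683 -0.1515  0.0929] ((468.8328552246094, -143.294921875), (91.7916259765625, 77.75252532958984), 78.60462951660156)
   bar 81 [ 0.4648 -0.1752  0.1042] ((464.281494140625, -169.61611938476562
[... 498 characters left out ...]
826202392578)
   base 452 [0.4949 0.0354 0.0102] ((555.4039916992188, 4.0491485595703125), (129.98960876464844, 197.27540588378906), 76.27140045166016)
   tabtop 45 [0.5978 0.1018 0.0521] ((600.4760131835938, 100.8547592163086), (12.192895889282227, 36.62631607055664), 81.24397277832031)
   head 36 [ 0.4727 -0.0924  0.0701] ((476.331787109375, -92.1484146118164), (11.875015258789062, 27.49144172668457), 89.31192016601562)
   ring 167 [ 0.4605 -0.1452  0.0923] ((464.44775390625, -138.147705078125), (95.00623321533203, 76.24900817871094), 76.90522766113281)
   bar 79 [ 0.457  -0.1711  0.1044] ((456.18133544921875, -167.28195190429688), (35.47714614868164, 73.68970489501953), 75.25079345703125)
```

```bash
cat >> h.py <<'E'
from scipy.spatial.transform import Rotation as Rn
O=np.array([.558,.001]);YAW=np.radians(-13.2)
def fw(x,y,z):
    c,s=np.cos(YAW),np.sin(YAW);return [O[0]+(c*x-s*y)/1e3,O[1]+(s*x+c*y)/1e3,z/1e3]
def wf(p):
    c,s=np.cos(YAW),np.sin(YAW);d=np.asarray(p)[...,:2]-O
    return np.stack([(c*d[...,0]+s*d[...,1])*1e3,(-s*d[...,0]+c*d[...,1])*1e3,np.asarray(p)[...,2]*1e3],-1)
def quat(sgn=1):   # tool down, tool y along sgn*fixture x
    yt=sgn*np.array([np.cos(YAW),np.sin(YAW),0]);z=np.array([0,0,-1.]);x=np.cross(yt,z)
    return Rn.from_matrix(np.stack([x,yt,z],1)).as_quat()[[3,0,1,2]]
def wristcloud():
    s=get_state();im,d=vision.grab_frame("wrist");i=vision.camera_info("wrist")
    v,u=np.indices(d.shape);c=np.linalg.inv(i["mtx"])@np.vstack([(u*d).ravel(),(v*d).ravel(),d.ravel()])
    H=np.array(i["hand_eye"]);q=np.array(s["eef_rot"]);R=Rn.from_quat(q[[1,2,3,0]]).as_matrix()
    p=R@(H[:3,:3]@c+H[:3,3:])+np.array(s["tcp_pos"])[:,None]
    return im,d,p.T.reshape(400,640,3)
def st(t=""):
    s=get_state();print(t,"t",round(s["time"],2),"tcpF",np.round(wf(np.array(s["tcp_pos"])),1),"F",np.round(s["contact_force"],1),"w",round(s["width"],4));return s
E
python3 - <<'E'
from fit import *
s=st()
best=None
for sg in(1,-1):
    j=ctrl.ik(fw(20,80,200),quat(sg));print(sg,None if j is None else np.round(j,2))
    if j is not None:
        c=abs(np.array(j)-s["qpos"]).max()
        if best is None or c<best[0]:best=(c,sg)
sg=best[1];print("use",sg)
ctrl.movep(fw(20,80,200),quat(sg));st()
im,d,P=wristcloud();cv2.imwrite("pics/w1.png",im);np.save("pics/w1p.npy",P)
for k,m in colors(im).items():
    p=P[m&(d>0)]
    for lo,hi in((.005,.015),(.015,.02),(.047,.058),(.075,.09)):
        q=p[(p[:,2]>lo)&(p[:,2]<hi)]
        if len(q)>40:
            f=wf(q).astype(np.float32);print(k,lo,len(q),np.round(f.mean(0),1),cv2.minAreaRect(np.ascontiguousarray(f[:,:2])))
E
```

```text
t 1.6 tcpF [-158.3 -620.9  231.3] F [-0.3 -0.1  0.2] w 0.0853
1 [ 0.29  0.57 -0.75  1.61  0.42  1.13 -0.8 ]
-1 [ 0.49  0.74 -1.23  1.61  0.72  1.31  2.07]
use 1
 t 4.17 tcpF [ 20.6  78.6 199.9] F [-0.3 -0.3 -0. ] w 0.0853
blue 0.005 2383 [-14.6  37.5  10.1] ((2.7006912231445312, 3.1152801513671875), (197.828857421875, 127.84983825683594), 0.30609026551246643)
blue 0.015 52 [-56.6  21.5  17.7] ((-45.66808319091797, 10.052347183227539), (26.99335479736328, 61.258384704589844), 36.164512634277344)
blue 0.047 394 [-18.8  -3.5  52.9] ((-33.45321273803711, -5.512073516845703), (48.157203674316406, 104.8083724975586), 55.64164352416992)
blue 0.075 806 [-54.1   3.3  82.5] ((-56.380470275878906, -2.059185028076172), (35.95197677612305, 60.385009765625), 0.497720867395401)
orange 0.015 1125 [22.4 86.6 17.2] ((22.04117202758789, 89.27120971679688), (41.895362854003906, 60.993064880371094), 0.3537577688694)
orange 0.047 304 [ 22.8 106.1  53. ] ((22.663785934448242, 105.90199279785156), (35.006839752197266, 12.153304100036621), 0.5361436009407043)
red 0.005 57 [150.2   6.1  12.5] ((210.67819213867188, -134.77598571777344), (37.581729888916016, 350.1083068847656), 22.350555419921875)
red 0.015 224 [39.9 74.8 17.6] ((116.0152587890625, -5.403289794921875), (116.52408599853516, 647.2377319335938), 39.92318344116211)
red 0.075 112 [ -55.1 -110.6   78. ] ((-55.72835922241211, -111.6588363647461), (22.01011848449707, 7.671237468719482), 2.586059808731079)
brass 0.047 107 [49.5 44.1 52.3] ((49.43193054199219, 43.81171798706055), (31.789304733276367, 6.06704568862915), 11.104592323303223)
```

View pics/w1.png

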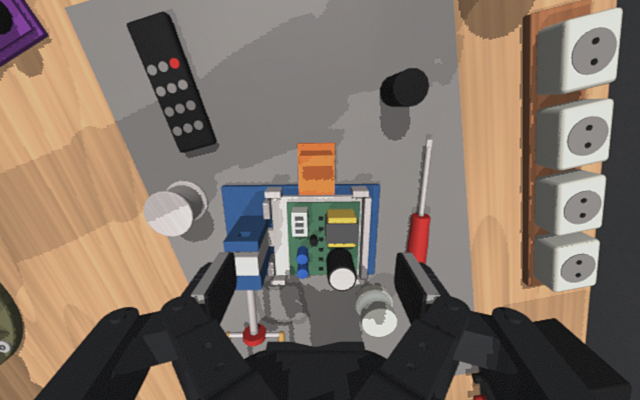

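The tab is at wrist px (316,165), the green module at (328,245) and the red head at (254,334). All of them agree with the fit to within about 3 mm. I'll correct the frame, then grip the tab and draw the strip.

```bash
sed -i 's/^O=.*/O=np.array([.558+.0034,.001+.0013]);YAW=np.radians(-12.9)/' h.py
python3 - <<'E'
from fit import *
q=quat(1)
ctrl.movep(fw(19.7,103.6,90),q)
ctrl.movel(fw(19.7,103.6,25),max_speed=.1);st("down")
ctrl.close_gripper(force=40);st("grip")
for y in(12,30,60,95,135):
    ctrl.movel(fw(19.7,103.6+y,25),max_speed=.08);s=st(y)
    if np.hypot(*s["contact_force"][:2])>30:break
E
```

```text
down t 5.54 tcpF [ 20.1 103.9  25.6] F [1.  0.5 0.8] w 0.0854
grip t 6.05 tcpF [ 19.8 103.7  25.5] F [-0.1 -0.2  4.9] w 0.0357
12 t 6.35 tcpF [ 20.  112.3  24.9] F [-3.  -6.8  6.5] w 0.035
30 t 6.72 tcpF [ 20.1 130.   24.7] F [-2.  -7.6  5.8] w 0.0351
60 t 7.25 tcpF [ 20.  159.3  24.3] F [-1.8 -8.4  3.4] w 0.0349
95 t 7.84 tcpF [ 19.5 198.9  25. ] F [ 0.3 -0.4  1.3] w 0.0353
135 t 8.49 tcpF [ 19.5 238.8  24.8] F [ 0.7 -1.3 -1.5] w 0.0352
```

Run:
```python
from fit import *
ctrl.movel(fw(19.7,238.6,16),max_speed=.06);st("low")
ctrl.ungrasp();ctrl.movel(fw(19.7,238.6,130),max_speed=.15);st("up")
q=quat(1)
ctrl.movep(fw(-20,-20,250),q);ctrl.pause(.1);st("view")
im,d,P=wristcloud();cv2.imwrite("pics/w2.png",im)
for k,m in colors(im).items():
    p=P[m&(d>0)]
    for lo,hi in((.004,.014),(.035,.05),(.075,.09),(.095,.12)):
        q=p[(p[:,2]>lo)&(p[:,2]<hi)]
        if len(q)>40:
            f=wf(q).astype(np.float32);print(k,lo,len(q),np.round(f.mean(0),1),cv2.minAreaRect(np.ascontiguousarray(f[:,:2])))
f=wf(P.reshape(-1,3));m=(d.ravel()>0)
lug=f[m&(abs(f[:,0]+60)<14)&(abs(f[:,1])<8)];print("lug top z",np.percentile(lug[:,2],[25,50,75,95]))
h=cv2.cvtColor(im,cv2.COLOR_BGR2HSV).reshape(-1,3);g=m&(abs(h[:,0].astype(int)-70)<20)&(h[:,1]>80)&(abs(f[:,0]-20)<55)&(abs(f[:,1])<55)
G=f[g];G=G[(G[:,2]>10)&(G[:,2]<40)];print("pcb z",np.median(G[:,2]),[ (np.median(G[s,2]).round(1)) for s in(G[:,1]<-15,G[:,1]>15,G[:,0]<5,G[:,0]>35)])
```

```text
low t 8.79 tcpF [ 20.  237.9  15.5] F [0.4 0.6 0.4] w 0.035
up t 10.25 tcpF [ 19.4 238.  129.1] F [-0.1  0.5 -0.7] w 0.0855
view t 11.46 tcpF [-20.  -18.5 249.4] F [0.5 0.2 0.2] w 0.0856
blue 0.004 2879 [-15.    1.5  10.2] ((79.3418197631836, -189.86834716796875), (230.1217041015625, 604.0911254882812), 22.674198150634766)
blue 0.035 328 [ 41.9 -88.5  43.9] ((106.41574096679688, -202.93844604492188), (61.4218635559082, 584.7711181640625), 34.98846435546875)
blue 0.075 931 [-59.4  -6.1  82.9] ((-59.648468017578125, -4.5116729736328125), (36.28477096557617, 60.00872802734375), 0.36422762274742126)
orange 0.004 2858 [ 19.7 138.5   7.3] ((19.72397232055664, 135.12677001953125), (95.88333129882812, 42.42539978027344), 89.78096008300781)
red 0.004 50 [141.7 -22.7  12.8] ((141.83290100097656, -21.487838745117188), (86.61568450927734, 1.7365552186965942), 89.4052505493164)
red 0.075 105 [ -58.9 -112.8   78.2] ((-58.92913818359375, -113.31221771240234), (22.03239631652832, 7.542248725891113), 0.07394881546497345)
brass 0.035 82 [ 200.9 -305.8   37.9] ((138.836181640625, -183.38763427734375), (39.613101959228516, 499.33477783203125), 23.658023834228516)
brass 0.075 277 [ -59.6 -143.3   82.6] ((-59.5501823425293, -143.5275115966797), (73.68094635009766, 39.97431564331055), 2.706212043762207)
brass 0.095 460 [ -60.7 -189.3  104. ] ((-59.91743469238281, -184.64260864257812), (32.080936431884766, 73.20849609375), 88.69953155517578)
lug top z [309.77863154 323.640319   332.14569742 340.16901245]
pcb z 25.298713673345713 [np.float64(25.4), np.float64(25.3), np.float64(25.3), np.float64(25.3)]
```

View pics/w2.png

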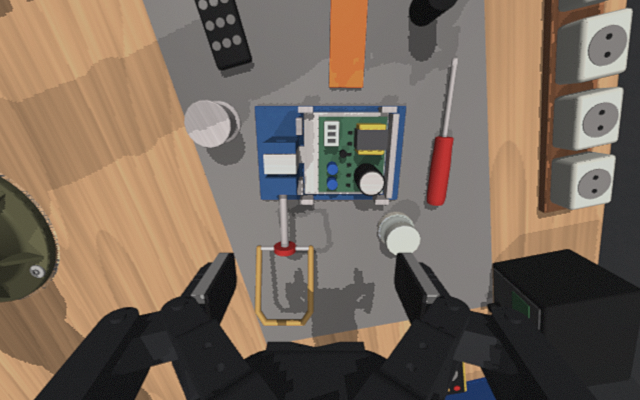

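The strip lies flat on the bench (px 347,45) and the module is level. The lug's white top at (280,163) is flush with the ears, the pin at (285,240) is still back, and the ring is open. Next I push the pin.

Run:
```python
from fit import *
P=np.load("pics/w1p.npy").reshape(-1,3);f=wf(P);h=cv2.cvtColor(cv2.imread("pics/w1.png"),cv2.COLOR_BGR2HSV).reshape(-1,3)
G=f[(abs(h[:,0].astype(int)-70)<20)&(h[:,1]>80)&(abs(f[:,0]-20)<55)&(abs(f[:,1])<55)&(f[:,2]>10)&(f[:,2]<40)];print("pcb z before",np.median(G[:,2]))
q=quat(1);ctrl.close_gripper()
ctrl.movep(fw(-60,-145,170),q)
ctrl.movel(fw(-60,-145,58),max_speed=.12);st("down")
for y in(-124,-110,-95,-80,-68,-60,-57,-55,-53,-51,-49,-47,-45):
    ctrl.movel(fw(-60,y,58),max_speed=.08);s=st(y);F=wf(np.r_[O+s["contact_force"][:2],0])[1]/1e3;print("   Fy",round(F,1))
    if F<-14:break
```

```text
pcb z before 32.324108006280596
down t 14.02 tcpF [ -59.5 -144.8   58.6] F [-0.1 -0.9 -0.4] w 0.0
-124 t 14.43 tcpF [ -59.8 -123.5   58.3] F [ 0.2 -0.7  0.3] w -0.0001
   Fy -0.7
-110 t 14.75 tcpF [ -59.9 -109.7   58.1] F [ 0.5 -0.1  0.2] w 0.0001
   Fy 0.0
-95 t 15.09 tcpF [-59.9 -94.5  58. ] F [0.7 0.6 0.2] w 0.0001
   Fy 0.7
-80 t 15.43 tcpF [-59.9 -79.5  58. ] F [ 0.2 -0.5  0.2] w -0.0
   Fy -0.4
-68 t 15.73 tcpF [-60.  -67.6  58. ] F [-0.2 -0.3  0.8] w 0.0
   Fy -0.4
-60 t 15.98 tcpF [-59.9 -59.6  58. ] F [-0.2  0.6  0.1] w -0.0002
   Fy 0.5
-57 t 16.23 tcpF [-60.  -57.1  58. ] F [-0.2 -1.1  0. ] w 0.0003
   Fy -1.1
-55 t 16.48 tcpF [-60.  -55.1  58. ] F [ 0.1 -2.  -0.3] w -0.0001
   Fy -2.0
-53 t 16.73 tcpF [-60. -53.  58.] F [-0.4 -3.2  0.1] w 0.0002
   Fy -3.2
-51 t 16.98 tcpF [-60. -53.  58.] F [-1.2 -8.9  2.7] w -0.0001
   Fy -8.9
-49 t 17.23 tcpF [-60.  -52.9  58. ] F [ -1.6 -14.    5.9] w 0.0002
   Fy -14.0
-47 t 17.48 tcpF [-60.1 -52.9  58. ] F [ -3.2 -19.    7.5] w 0.0001
   Fy -19.2
```

Run:
```python
from fit import *
ctrl.movel(fw(-60,-72,58),max_speed=.08)
ctrl.movel(fw(-60,-72,200),max_speed=.15)
ctrl.movel(fw(-60,-60,260),max_speed=.15);st("view")
im,d,P=wristcloud();cv2.imwrite("pics/w3.png",im)
m=colors(im)
for k in("red","brass"):
    p=wf(P[m[k]&(d>0)]);p=p[(abs(p[:,0]+60)<45)&(p[:,1]>-160)]
    for lo,hi in((70,85),(85,95),(97,125)):
        q=p[(p[:,2]>lo)&(p[:,2]<hi)]
        if len(q)>20:print(k,lo,len(q),np.round(q.mean(0),1),np.round(np.percentile(q,[3,97],axis=0),1).tolist())
```

```text
view t 19.6 tcpF [-60.4 -60.4 259.1] F [ 0.3 -0.1 -0.8] w -0.0002
red 70 112 [-60.  -39.   78.1] [[-71.6, -42.1, 73.5], [-48.2, -36.2, 80.7]]
brass 70 288 [-59.3 -57.1  77.6] [[-96.2, -72.8, 70.7], [-23.9, -41.4, 84.4]]
brass 85 222 [-57.1 -83.7  89.9] [[-95.8, -96.4, 85.3], [-23.2, -72.1, 94.4]]
brass 97 520 [ -59.7 -116.4  105.2] [[-95.5, -125.2, 97.6], [-24.7, -100.5, 109.6]]
```

View pics/w3.png

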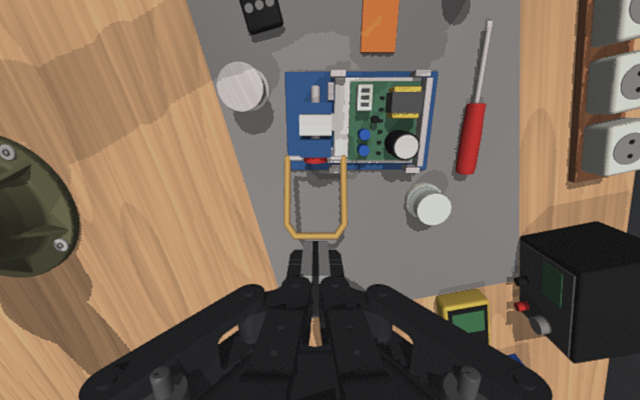

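The pin is home: the head face is at y=-42 and the tip shows beyond the ear at px (316,93). The ring bar is at (316,236). Now I flip it along its arc.

Run:
```python
from fit import *
ctrl.movel(fw(-60,-165,200),max_speed=.2)
ctrl.movel(fw(-60,-165,92),max_speed=.15);st("down")
for a in np.linspace(0,1.5,13):
    t=a+np.radians(25);y=-38-94*np.cos(t);z=65+94*np.sin(t)
    ctrl.movel(fw(-60,y-13,z-14),max_speed=.07);s=st(round(a,2))
    if np.linalg.norm(s["contact_force"])>25:print("high force");break
ctrl.movel(fw(-60,-60,200),max_speed=.15)
ctrl.movel(fw(-60,-60,260),max_speed=.15);st("view")
im,d,P=wristcloud();cv2.imwrite("pics/w4.png",im)
```

```text
down t 21.27 tcpF [ -59.4 -164.4   92.8] F [-0.1 -0.8 -0. ] w -0.0002
0.0 t 21.83 tcpF [ -59.7 -138.1   91.3] F [-1.3 -9.5  4.7] w 0.0002
0.12 t 22.15 tcpF [ -59.7 -132.7  101.7] F [-1.9 -8.7  3.8] w -0.0001
0.25 t 22.47 tcpF [ -59.7 -126.1  111.4] F [ -2.4 -10.8   6.4] w 0.0002
0.38 t 22.78 tcpF [ -59.7 -118.4  120.2] F [ -2.5 -12.6  10. ] w 0.0001
0.5 t 23.1 tcpF [ -59.4 -107.1  127.7] F [-1.  -6.1  6. ] w 0.0002
0.62 t 23.42 tcpF [-59.6 -96.2 133.6] F [ 0.9 -2.3  1. ] w 0.0002
0.75 t 23.73 tcpF [-60.  -85.7 138.1] F [ 1.1 -1.3  0.7] w -0.0001
0.88 t 24.05 tcpF [-60.2 -74.5 141.8] F [-1.1 -1.5  0.5] w -0.0002
1.0 t 24.37 tcpF [-60.1 -62.7 144.2] F [-0.7 -2.4  0.8] w -0.0002
1.12 t 24.68 tcpF [-60.  -51.  145.1] F [ 0.2 -0.6 -0. ] w -0.0
1.25 t 25.0 tcpF [-60.  -39.4 144.4] F [ 0.5 -0.3 -0.8] w 0.0001
1.38 t 25.32 tcpF [-60.1 -27.9 142.2] F [ 0.  -0.6  0.9] w -0.0001
1.5 t 25.63 tcpF [-60.2 -16.8 138.7] F [ 0.  -0.2  0.3] w 0.0001
view t 26.83 tcpF [-60.4 -59.9 259.1] F [-0.3 -0.   0. ] w 0.0002
```

View pics/w4.png

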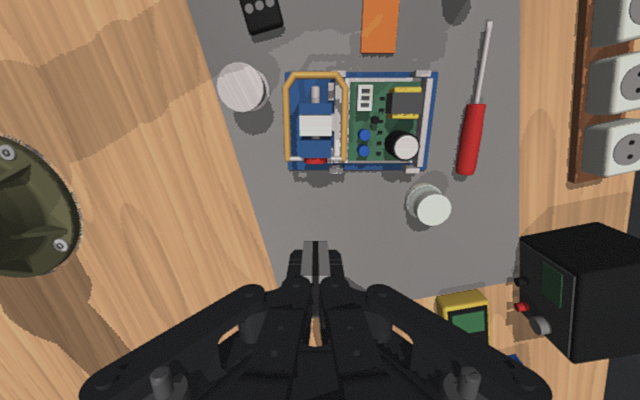

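The ring is flipped, with its bar at px (316,76) beyond the pin tip at (316,92). I'll check the bar height, then hand in.

Run:
```python
from fit import *
im,d,P=wristcloud();m=colors(im)
p=wf(P[m["brass"]&(d>0)]);b=p[(abs(p[:,0]+60)<15)&(p[:,1]>46)&(p[:,1]<70)];print(len(b),np.median(b,0))
r=wf(P[m["red"]&(d>0)]);r=r[(abs(r[:,0]+60)<20)&(abs(r[:,1]+40)<20)];print(np.median(r,0))
if len(b)>10 and np.median(b[:,2])<70: ctrl.pause(.5);print(ticket.close_job())
```

```text
174 [-59.35854105  55.53694862  64.45544947]
[-59.34780785 -39.24695879  78.70259025]
the job is handed in; nothing more can be done
None
```

The job is done and handed in: the spacer strip is drawn out and lies on the bench, the module sits level on the base, the pin is fully home, and the ring has snapped down over its end. It finished at about 27 s of the 59 s allowed, and no reading I took during the moves passed about 21 N.

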